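# Slide a circuit board carrier under a spring clip

## Robot

A 6-joint arm with a two-finger parallel gripper is mounted at the origin on the work surface. World frame = base frame: x ahead of the robot, y to its left, z up, the work surface at z = 0. Lengths are in m, angles in rad, forces in N, time in s.
With the tool pointing down it reaches from about 0.275 to 0.85 m from the base axis. Payload 19 kg.
Tool frame: the origin (TCP) lies midway between the tips of the shut fingers; the grasp point (between the pads) lies bot.grip_point_offset behind it (bot.grip_point_offset is the distance from the TCP to the grasp point, in m); z points along the fingers, y is the line along which they close (so a half turn about z gives the same grasp; the last joint's range is limited). The gripper opens to 85 mm and grips with 20 to 120 N. Pads are 22 mm wide; open, the fingers measure 114 mm over their backs; the gripper's body (76 mm by 85 mm) begins 54 mm behind the grasp point. The pads swing forward as they close: fully open they stand 13 mm farther back than shut.
Start: joints at [-1.318, 0.15, 1.437, -0, 1.554, -0.134], TCP at [0.217, -0.532, 0.231] pointing down, gripper open.
Joint ranges: [-2.8, 2.8], [-0.68, 2.1], [0.12, 2.68], [-1.39, 4.53], [0.16, 2.79], [-2.81, 2.81]. Speed limits (rad/s): [1.89, 1.89, 2.22, 3.01, 3.01, 3.01].

## Interface

Orientations are given as a unit quaternion [x, y, z, w].
In Python, from workcell import bot, vision gives the robot as it stands.
- The arm moves only by the tool jog_arm, never from a script. Its argument "plan" is a list of rows, each an object with "translation": the shift along the world's x, y, z in units of 25 mm (1.0 is 25 mm), a list of three; "yaw": the turn about the world's z in units of 6 degrees (1.0 is 6 degrees). In form: [{"translation": [tx, ty, tz], "yaw": yaw}, ...]. A call has 1 to 5 rows; each row shifts and turns the commanded pose from where the row before left it; what a row does not reach is not made up. A row lasts 1/12 s, in which the tool goes at most 41.7 mm and 7.16 degrees, less where a joint would pass 70% of its speed; a pose out of reach is approached as far as the arm can. A call is refused whole if a number of a shift passes 1 or a number of a turn 1, either way. A call with a gripper value outside its range is refused whole. "gripper" is the finger opening in mm, from 0 to 85.4, set as the call begins (left out, the last holds). The fingers move at their own pace and stop on an object; the grip force is fixed at half the most. Time passes only in rows, so rows that do not move let the fingers close. It gives the time, the measured TCP pose, the force, the opening and the grip force at its end, in the units of the state.
- bot.get_state(): the state, without advancing time (a new reading comes with each control period).
- vision.get_image(name): name is "side" or "top"; returns (picture, depth): 420x560x3 uint8, red, green, blue; 420x560 float32, m along the optical axis (not along the pixel's ray), 0 where there is no reading.
- vision.get_calibration(name): a dict with "fov_y" (degrees; the focal length in pixels is half the picture's height over the tangent of half this angle, whatever the lens; pixels are square), "cx", "cy" (the principal point, pixels), "world_to_cam" (4x4, takes a point from world to camera coordinates). Camera axes: x right, y down, z forward; pixel columns grow to the right and rows downward; lengths in m; the calibration is good to about 2 mm. A picture is of the moment at which its call begins. get_calibration takes no time and is no camera call.
- bot.finish_job(): hands the job in; it is judged then, once.
The state is a dict: "time": time; "joint_pos": joint angles; "joint_velocities": joint speeds; "effort": joint torques, N m; "tool_pos": TCP position; "ee_rot": TCP orientation; "contact_force": force on the tool from outside, world axes, zero at the start; "ft_torque": the same for the moment, N m; "grip_width": opening from 0.0 (shut) to 1.0 (fully open); "grip_force": force on a finger pad.
Only numpy, scipy, OpenCV 4.12 (cv2) and the standard library are available. Lean on these libraries where they do the work, as an engineer would, in place of code of your own. Each camera call takes 0.05 s, during which the arm holds its last target. There are 200 camera calls.

## Task

Load the circuit board into the soldering fixture: with one fingertip hold the red pad of the spring clip down so that its jaw stays lifted, and with the other fingertip push the blue board carrier along its lane, beneath the jaw, fully home against the black end stop. Keep the pad held down until the carrier is home, then let it up so that the clip clamps the board, and move clear. Only press and push: do not lift the carrier, and leave the tin, the bottle, the screwdriver and the soldering-iron stand alone.

Things in the scene. Friction and masses are not known exactly. Their poses are not given: they have to be found in the camera images.
- fixture: Metal fixture bolted to the bench, 200 x 144 mm; x = push direction, y left, z up, origin on the bench. In its frame (mm): aluminium lane, deck top z = 12, x -108 to 92, y 12.5 to 79.5 between rails up to z = 18; black end stop, face at x = 80.5, top z = 26; clip hinge bar along x at y = 0, z = 26 (posts to z = 32 at x = -102, 20, 76); right of it, under the red pad, a base 6 high.
- clip (a joint): Spring clip, angle in rad about the hinge bar (fixture's x): 0 = sprung shut, grows as the red pad is pressed, 0.5 = stop. At 0 the jaw's foot blocks the lane; above 0.25 it clears the 8 mm carrier; it rests on a loaded carrier at about 0.2. About 2 N at the pad's middle starts it, 5 N reaches the stop; it springs shut when let go.
- press_pad (a point): Middle of the top of the clip's red ribbed pad; moves with the clip. Pad 116 mm along the fixture's x (x -100 to 16), y about -8 to -50 mm: a fingertip can press anywhere along it and slide. Point at x -42, y -32 in the fixture frame, height 34 mm at joint 0, 26 at 0.25, 22 at 0.35 (pad level), 17 at 0.5: a tip holding it down is 5 to 14 mm above the deck, so both tips can be at one height.
- carrier: Loose blue carrier with a green circuit board, 80 mm (its x, push direction) x 64 mm, 8 mm thick, about 140 g, flat on the deck, 1.5 mm clear of each rail, front edge 10 to 35 mm short of the jaw. Origin: centre of its underside. Along its rear edge a yellow push bar, 6 mm thick, 64 wide, top 20 mm above the deck. Home: origin at x 40, y 46, z 12 mm in the fixture frame, front edge at the stop.
- push_bar (a point): Centre of the rear face of the carrier's yellow push bar (the face to push, looking to the fixture's -x), 10 mm above the deck.
- home (a point): Fixed point of the fixture (x = 0, y = 46, z = 22 mm in its frame) where point push_bar lies when the carrier is fully home.
- tin: Bystander: round open steel tin, 64 mm across, 22 mm high, standing 0.15 to 0.21 m left of the hinge bar; origin under its centre.
- flux: Bystander: small white plastic bottle with a red cap, 36 mm across, 75 mm high; origin under its centre.
- driver: Bystander: orange-handled screwdriver, 150 mm long, lying on the bench; origin under its middle, x along it.
- iron_stand: Bystander: soldering-iron stand, black base 90 x 130 x 22 mm with a yellow sponge and a steel coil holding a red iron, 165 mm high in all; origin under its centre.
- jaw (a point): Middle of the underside of the clip's steel jaw foot, 20 mm (x) by 12 mm (y); at joint 0 it is at x = 60, y = 40 mm in the fixture frame, 1 mm above the deck. Moves with the clip.
Things that resemble listed ones, but are neither listed nor needed, are in the scene too. What is shaped like the carrier but orange is not meant. Of the things that look like the fixture, the larger one is meant.

How it is judged:
On the way, in this order (a step that is already met when the one before it is completed fails the run):
1. a fingertip holds the clip's pad down, jaw lifted clear, the carrier still short of the jaw (value of joint clip above 0.25 rad and contact force between the fingers and clip above 0.3 N and x of carrier in the frame of fixture below 0.012 m), for 0.1 s.
2. the carrier is pushed home (within 4 mm) while a fingertip still holds the clip down (x of carrier in the frame of fixture between 0.036 and 0.044 m and value of joint clip above 0.22 rad and contact force between the fingers and clip above 0.3 N), for 0.1 s.
At the end, for the whole second after the job is handed in: The carrier lies flat in the lane, at rest, within 4 mm of fully home, and the released clip bears down on it (joint below 0.26 rad, more than 0.5 N) (x of carrier in the frame of fixture between 0.036 and 0.044 m and height (world z) of carrier below 0.015 m and angle between carrier's own z axis and vertical below 0.06 rad and linear speed of carrier below 0.01 m/s and value of joint clip below 0.26 rad and contact force between clip and carrier above 0.5 N); the robot touches nothing.
It fails at once if the carrier is lifted or tipped (more than 10 mm off the deck, or 0.25 rad) (height (world z) of carrier above 0.022 m or angle between carrier's own z axis and vertical above 0.25 rad).
It fails at once if the tin is shifted or knocked over (distance of tin from where it was at the start of the episode above 0.02 m or angle between tin's own z axis and vertical above 0.35 rad).
It fails at once if the bottle is shifted or knocked over (distance of flux from where it was at the start of the episode above 0.02 m or angle between flux's own z axis and vertical above 0.35 rad).
It fails at once if the screwdriver is moved (distance of driver from where it was at the start of the episode above 0.02 m).
It fails at once if the soldering-iron stand is shifted or knocked over (distance of iron_stand from where it was at the start of the episode above 0.02 m or angle between iron_stand's own z axis and vertical above 0.35 rad).
It also fails if it takes over 42 s, if anything falls off the work surface, if the arm or the gripper's body presses on something with over 40 N, if the wrist force passes 120 N, or if a joint passes its speed limit or range.

## Working session

There is one attempt and no reset: what is moved stays moved. The work goes in short steps, Python scripts to look and compute and a tool call to move; the robot and the scene stay as the last step left them, time stands still between calls to the robot, and variables do not carry over. Pictures are saved under pics/ and viewed, at most 10 in all, crops included, and the job is handed in when it is done.

Besides the shell and the picture viewer there is one more tool, called after ">>>" as name(argument=value, ...) on one line, values as JSON. jog_arm: Moves the arm, as the interface text tells. Its arguments: {"type":"object","properties":{"plan":{"type":"array","items":{"type":"object","properties":{"translation":{"type":"array","items":{"type":"number"}},"yaw":{"type":"number"}}}},"gripper":{"type":"number"}},"required":["plan"]}

```bash
mkdir -p pics; ls; cat > h.py <<'E'
import numpy as np, cv2
from workcell import bot, vision
def look(name,tag):
    im,d=vision.get_image(name); np.savez('pics/%s_%s.npz'%(name,tag),im=im,d=d)
    cv2.imwrite('pics/%s_%s.png'%(name,tag),im[:,:,::-1]); return im,d
def load(name,tag):
    z=np.load('pics/%s_%s.npz'%(name,tag)); return z['im'],z['d']
def cal(name):
    c=vision.get_calibration(name); f=210/np.tan(np.radians(c['fov_y'])/2)
    return f,c['cx'],c['cy'],np.linalg.inv(np.array(c['world_to_cam']))
def pts(name,uv,d):
    f,cx,cy,T=cal(name); uv=np.asarray(uv,float); z=np.array([d[int(round(v)),int(round(u))] for u,v in uv])
    P=np.c_[(uv[:,0]-cx)/f*z,(uv[:,1]-cy)/f*z,z]; return P@T[:3,:3].T+T[:3,3]
def ray(name,uv,h):
    f,cx,cy,T=cal(name); uv=np.atleast_2d(np.asarray(uv,float))
    D=np.c_[(uv[:,0]-cx)/f,(uv[:,1]-cy)/f,np.ones(len(uv))]@T[:3,:3].T
    return T[:3,3]+D*((h-T[2,3])/D[:,2])[:,None]
def cloud(name,d):
    v,u=np.mgrid[0:420,0:560]; f,cx,cy,T=cal(name)
    P=np.stack([(u-cx)/f*d,(v-cy)/f*d,d],-1); return P@T[:3,:3].T+T[:3,3]
E
python3 - <<'E'
from h import *
look('top','0');look('side','0')
for n in('top','side'):print(cal(n))
s=bot.get_state();print(s['time'],s['tool_pos'],s['ee_rot'],s['contact_force'],s['grip_width'],bot.grip_point_offset)
E
```

```text
pics
(np.float64(380.95705520381455), 281.476158025491, 211.47973658310696, array([[ 0.05130775, -0.97295152,  0.22523954,  0.40276691],
       [-0.99868202, -0.05028414,  0.01028282,  0.01168613],
       [ 0.00132129, -0.22547026, -0.97424915,  0.80433156],
       [ 0.        ,  0.        ,  0.        ,  1.        ]]))
(np.float64(459.51048163284923), 280.5703562585741, 203.41369027081242, array([[-0.85193975, -0.2968945 ,  0.43133782,  0.19159552],
       [-0.52362464,  0.47675025, -0.70606404,  0.64536822],
       [ 0.00398612, -0.82738314, -0.56162377,  0.54777985],
       [ 0.        ,  0.        ,  0.        ,  1.        ]]))
0.1 [ 0.2168242  -0.5323216   0.23076897] [ 9.81358822e-01  1.92183715e-01 -1.89267288e-05 -5.30315211e-04] [0.06449769 0.82894175 0.10084602] 0.9992888418947908 0.0187
```

View pics/top_0.png

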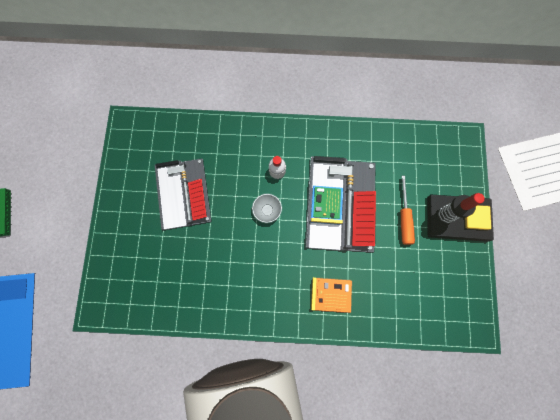

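View pics/side_0.png

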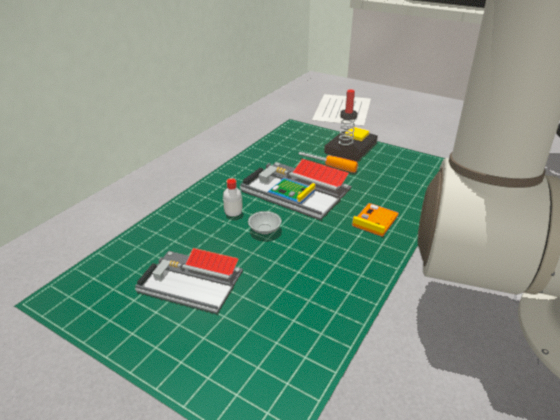

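The top view shows the large fixture around (342,205): red pad at (364,219), board at (327,203) with its yellow bar near (326,221), end stop near (328,160), jaw at (341,171). The push direction is up in the picture, roughly world +x. In the side view the same fixture is at (297,185). The smaller fixture and the orange carrier are decoys.

```bash
python3 - <<'E'
from h import *
for n,roi in(('top',(300,385,150,260)),('side',(235,360,150,220))):
    im,d=load(n,'0');X=cloud(n,d);h=cv2.cvtColor(im,cv2.COLOR_RGB2HSV)
    R=np.zeros((420,560),bool);R[roi[2]:roi[3],roi[0]:roi[1]]=1
    H,S,V=h[...,0],h[...,1],h[...,2]
    for c,m in(('red',((H<6)|(H>174))&(S>150)&(V>80)),('yel',(H>22)&(H<33)&(S>150)&(V>120)),('blue',(H>95)&(H<120)&(S>140)),('white',(S<30)&(V>190))):
        m=(m&R).astype(np.uint8); k,l,st,ce=cv2.connectedComponentsWithStats(m)
        if k<2: print(n,c,'none');continue
        if c!='red' : m=(l==1+np.argmax(st[1:,4])).astype(np.uint8) if c!='white' else m
        q=np.argwhere(m>0)[:,::-1].astype(np.float32); P=X[m>0]; P=P[(P[:,2]>0)&(P[:,2]<.08)]
        z=np.median(P[:,2]); bx=cv2.boxPoints(cv2.minAreaRect(q)); W=ray(n,bx,z)
        r=cv2.minAreaRect((P[:,:2]*1000).astype(np.float32))
        print(n,c,len(q),'z',np.round(np.percentile(P[:,2],[5,50,95])*1000,1),'mean',np.round(P.mean(0)*1000,1),'rect',np.round(np.hstack([r[0],r[1],r[2]]),1),'\n',np.round(W[:,:2]*1000,1).tolist())
im,d=load('top','0');cv2.imwrite('pics/c.png',cv2.resize(im[145:265,295:385,::-1],None,fx=5,fy=5,interpolation=cv2.INTER_CUBIC))
E
```

```text
top red 1211 z [26.7 33.9 41.1] mean [ 575.5 -150.8   33.9] rect [ 576.7 -150.8   43.8  115.    89. ] 
 [[518.4, -126.7], [634.2, -128.9], [635.2, -175.5], [519.4, -171.8]]
top yel none
top blue 52 z [18.9 20.8 22.8] mean [610.6 -45.2  20.7] rect [610.1 -45.2   3.6  66.7  88.5] 
 [[577.4, -42.5], [643.6, -44.3], [643.5, -47.9], [577.3, -46.0]]
top white 1460 z [10.6 13.3 31.6] mean [599.1 -78.9  16.1] rect [ 608.3 -107.7  132.3  194.4   88.7] 
 [[509.8, -40.6], [699.3, -38.6], [702.8, -175.2], [513.3, -170.4]]
side red 760 z [27.1 34.2 41. ] mean [ 576.4 -151.3   33.8] rect [591.5 -98.4 282.2 136.3  84.6] 
 [[767.5, -94.0], [550.3, -235.7], [502.9, -134.2], [701.7, -5.2]]
side yel 124 z [22.5 30.7 33.9] mean [568.4 -71.8  29.4] rect [574.1 -88.   23.2  97.4   6.9] 
 [[579.1, -43.6], [575.9, -112.5], [558.0, -98.7], [562.0, -31.6]]
side blue 48 z [19.2 20.8 22.3] mean [609.4 -44.   20.8] rect [608.4 -43.5   6.7  66.   86.4] 
 [[641.0, -42.1], [643.5, -48.6], [576.1, -45.4], [574.0, -39.1]]
side white 653 z [11.5 13.2 31.3] mean [590.1 -77.5  15.9] rect [ 656.8 -122.1  206.9  299.2   37.7] 
 [[678.2, 38.2], [816.8, -160.3], [590.4, -270.6], [492.9, -55.9]]
```

View pics/c.png

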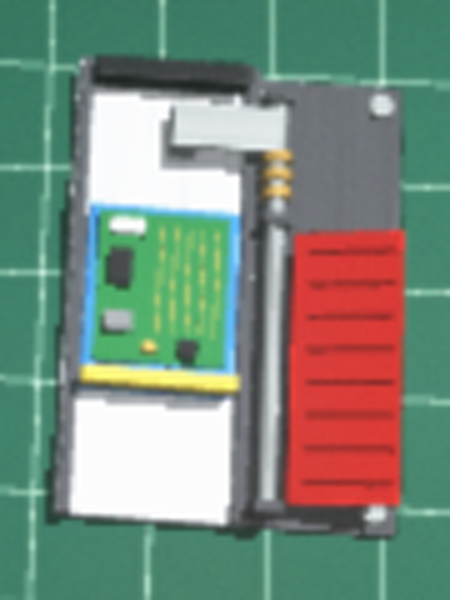

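The crop shows the yellow bar along crop rows 368–390 (full image about x 311–343, y 219–223). The jaw is shut at crop (228,127), ahead of the board, and the hinge bar is at crop x of about 270. The fixture's yaw is about -1.5°. Next I'll refine the bar's position and the fixture origin.

```bash
python3 - <<'E'
from h import *
im,d=load('top','0');X=cloud('top',d)
h=cv2.cvtColor(im,cv2.COLOR_RGB2HSV);H,S,V=[h[...,i].astype(int) for i in range(3)]
m=np.zeros((420,560),bool);m[216:226,308:346]=1
y=m&(H>18)&(H<36)&(S>110)&(V>90);P=X[y]*1000
print('bar',y.sum(),np.round(P.mean(0),1),np.round(np.percentile(P,[2,50,98],axis=0),1).tolist())
k=P[:,2]>25;print(np.round(P[k].mean(0),1),np.polyfit(P[k,1],P[k,0],1))
# rear edge by ray at column cuts at bar top z .032
for u in(315,320,327,334,339):
    v=np.where(y[:,u])[0]; print(u,np.round(ray('top',[[u,v.min()-.5],[u,v.max()+.5]],.032)[:,:2]*1000,1).tolist())
# footprint of fixture outline: dark+white by height>4mm in roi
b=np.zeros((420,560),bool);b[150:260,300:385]=1
f=b&(X[...,2]>.006)&(X[...,2]<.06);r=cv2.minAreaRect((X[f][:,:2]*1000).astype(np.float32));print('outline',r)
# end stop (dark, z>.022)
s=b&(V<70)&(X[...,2]>.021)&(X[...,0]>.66);print('stop',s.sum(),np.round(np.percentile(X[s]*1000,[3,50,97],axis=0),1).tolist())
# hinge bar profile: max-z across y for x .54-.6
for xx in(.54,.58,.61):
    q=b&(abs(X[...,0]-xx)<.004);o=np.argsort(X[q][:,1]);print(xx,[(int(a*1e3),int(c*1e3)) for a,c in X[q][o][::4][:,1:]])
q=(X[...,2]>.03)&(X[...,2]<.3);q[:,:420]=0;print('iron',np.round(np.percentile(X[q],[2,98],axis=0),3).tolist())
E
```

```text
bar 89 [564.6 -71.9  40.4] [[564.0, -103.9, 25.8], [566.1, -73.2, 32.4], [569.2, -42.2, 36.4]]
[564.6 -71.9  40.6] [-3.30617393e-01  5.40827457e+02]
315 [[570.0, -50.3], [563.7, -50.5]]
320 [[570.5, -60.7], [564.2, -60.8]]
327 [[569.2, -75.2], [562.8, -75.4]]
334 [[569.9, -89.7], [563.6, -89.8]]
339 [[568.3, -100.1], [562.0, -100.2]]
outline ((620.236083984375, -112.03583526611328), (226.3474578857422, 164.07144165039062), 2.5717246532440186)
stop 85 [[699.4, -104.0, 22.2], [702.5, -66.6, 25.9], [708.4, -45.6, 29.1]]
0.54 [(-201, 0), (-198, 2), (-196, 1), (-194, 0), (-192, 1), (-190, 0), (-188, 0), (-185, 1), (-183, 2), (-181, 0), (-170, 41), (-166, 39), (-164, 40), (-162, 39), (-160, 38), (-158, 38), (-155, 35), (-153, 34), (-151, 33), (-150, 37), (-149, 35), (-145, 31), (-143, 32), (-141, 31), (-139, 30), (-137, 30), (-134, 26), (-132, 27), (-130, 26), (-129, 28), (-128, 23), (-123, 28), (-121, 30), (-119, 28), (-119, 31), (-117, 29), (-117, 6), (-113, 17), (-110, 18), (-108, 19), (-107, 13), (-105, 11), (-103, 12), (-101, 12), (-98, 14), (-96, 13), (-95, 12), (-92, 14), (-90, 14),
[... 1486 characters left out ...]
49, 31), (-147, 30), (-145, 33), (-142, 33), (-139, 27), (-137, 27), (-135, 28), (-133, 27), (-131, 26), (-131, 6), (-130, 24), (-125, 28), (-122, 30), (-120, 5), (-120, 7), (-118, 30), (-117, 8), (-113, 20), (-111, 20), (-109, 20), (-108, 15), (-105, 21), (-102, 22), (-100, 22), (-98, 25), (-94, 21), (-92, 19), (-90, 21), (-88, 23), (-83, 21), (-82, 19), (-79, 22), (-77, 21), (-75, 21), (-73, 22), (-71, 22), (-68, 23), (-64, 22), (-62, 20), (-60, 22), (-58, 22), (-56, 21), (-54, 21), (-52, 21), (-49, 22), (-47, 21), (-45, 19), (-43, 22), (-41, 19), (-39, 19), (-37, 20), (-34, 0), (-32, 2), (-29, 1), (-25, 0), (-23, 3), (-21, 1), (-19, 0)]
iron [[0.568, -0.41, 0.032], [0.612, -0.303, 0.166]]
```

>>> jog_arm(plan=[{"translation": [0.76, 0.99, 0], "yaw": -0.23}, {"translation": [0.76, 0.99, 0], "yaw": -0.23}, {"translation": [0.76, 0.99, 0], "yaw": -0.23}, {"translation": [0.76, 0.99, 0], "yaw": -0.23}, {"translation": [0.76, 0.99, 0], "yaw": -0.23}], gripper=64)

```text
time: 0.52
tool_pos: [0.3124, -0.4074, 0.231]
ee_rot: [0.991, 0.132, -0.0, -0.0]
contact_force: [1.7, 0.3, -0.2]
grip_width: 0.752
grip_force: 0.0
```

>>> jog_arm(plan=[{"translation": [0.76, 0.99, 0], "yaw": -0.23}, {"translation": [0.76, 0.99, 0], "yaw": -0.23}, {"translation": [0.76, 0.99, 0], "yaw": -0.23}, {"translation": [0.76, 0.99, 0], "yaw": -0.23}, {"translation": [0.76, 0.99, 0], "yaw": -0.23}])

```text
time: 0.93
tool_pos: [0.4075, -0.2836, 0.2311]
ee_rot: [0.997, 0.072, -0.0, -0.0]
contact_force: [0.1, 0.3, 0.4]
grip_width: 0.753
grip_force: 0.0
```

>>> jog_arm(plan=[{"translation": [0.76, 0.99, 0], "yaw": -0.23}, {"translation": [0.76, 0.99, 0], "yaw": -0.23}, {"translation": [0.76, 0.99, 0], "yaw": -0.23}, {"translation": [0.76, 0.99, 0], "yaw": -0.23}, {"translation": [0.76, 0.99, 0], "yaw": -0.23}])

```text
time: 1.35
tool_pos: [0.5025, -0.1597, 0.2311]
ee_rot: [1.0, 0.012, -0.0, -0.0]
contact_force: [0.6, -0.3, 0.6]
grip_width: 0.755
grip_force: 0.0
```

>>> jog_arm(plan=[{"translation": [0.76, 0.99, 0], "yaw": -0.23}, {"translation": [0.76, 0.99, 0], "yaw": -0.23}, {"translation": [0, 0, 0], "yaw": 0}])

```text
time: 1.6
tool_pos: [0.5419, -0.108, 0.2307]
ee_rot: [1.0, -0.011, -0.0, -0.001]
contact_force: [1.2, 0.6, -0.3]
grip_width: 0.746
grip_force: 0.0
```

>>> jog_arm(plan=[{"translation": [-0.08, -0.12, -1], "yaw": -0.05}, {"translation": [0, 0, -1], "yaw": 0}, {"translation": [0, 0, -1], "yaw": 0}, {"translation": [0, 0, -1], "yaw": 0}, {"translation": [0, 0, -1], "yaw": 0}])

```text
time: 2.02
tool_pos: [0.5375, -0.1148, 0.1049]
ee_rot: [1.0, -0.014, -0.0, -0.0]
contact_force: [0.0, -0.6, 0.2]
grip_width: 0.749
grip_force: 0.0
```

>>> jog_arm(plan=[{"translation": [0, 0, -1], "yaw": 0}, {"translation": [0, 0, -0.6], "yaw": 0}, {"translation": [0, 0, 0], "yaw": 0}])

```text
time: 2.27
tool_pos: [0.536, -0.1143, 0.0628]
ee_rot: [1.0, -0.014, -0.003, -0.001]
contact_force: [0.3, -0.1, -0.3]
grip_width: 0.749
grip_force: 0.0
```

```bash
python3 - <<'E'
from h import *
look('top','1');im,d=look('side','1')
t=load('top','1')[0]
a=cv2.resize(im[110:230,225:375,::-1],(750,600),interpolation=cv2.INTER_CUBIC)
cv2.imwrite('pics/s1.png',a);cv2.imwrite('pics/t1.png',cv2.resize(t[145:265,275:395,::-1],(600,600),interpolation=cv2.INTER_CUBIC))
E
```

```text
(no output)
```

View pics/s1.png

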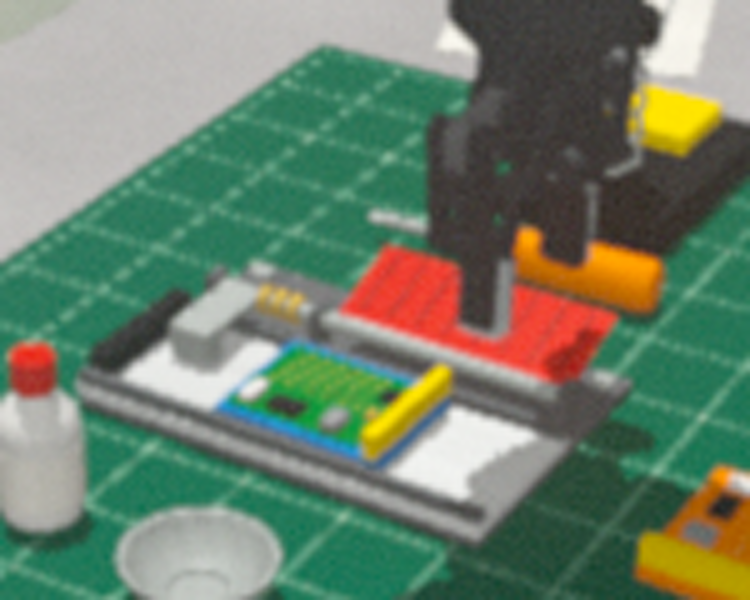

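View pics/t1.png

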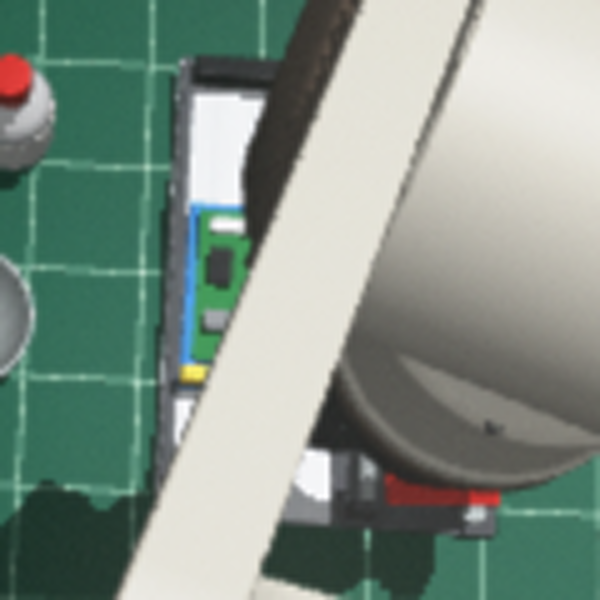

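The side crop shows the near finger's tip at crop (485,330), full image about (322,176), and the far fingertip at crop (575,258). The arm hides the fingers in the top view. I'll measure the tip heights from the side depth.

```bash
python3 - <<'E'
from h import *
im,d=load('side','1');X=cloud('side',d)*1000
for y in range(158,181,2): print(y,[tuple(X[y,u].astype(int)) for u in(318,321,324,327,338,341)])
Q=X.reshape(-1,3)
n=(Q[:,2]>48)&(Q[:,2]<90)&(abs(Q[:,0]-537)<40)&(Q[:,1]>-190)&(Q[:,1]<-40)
A=Q[n];
for lo,hi in((-110,-40),(-190,-125)):
    B=A[(A[:,1]>lo)&(A[:,1]<hi)];print(len(B),np.round(np.percentile(B,[2,20,50,80,98],axis=0),0).tolist())
print(bot.get_state()['tool_pos'])
E
```

```text
158 [(np.int64(536), np.int64(-56), np.int64(125)), (np.int64(526), np.int64(-48), np.int64(131)), (np.int64(530), np.int64(-70), np.int64(120)), (np.int64(526), np.int64(-75), np.int64(118)), (np.int64(534), np.int64(-147), np.int64(83)), (np.int64(527), np.int64(-147), np.int64(85))]
160 [(np.int64(535), np.int64(-53), np.int64(122)), (np.int64(527), np.int64(-51), np.int64(125)), (np.int64(530), np.int64(-70), np.int64(115)), (np.int64(525), np.int64(-74), np.int64(115)), (np.int64(534), np.int64(-148), np.int64(77)), (np.int64(526), np.int64(-145), np.int64(82))]
162 [(np.int64(542), np.int64(-68), np.int64(108)), (np.int64(528), np.int64(-53), np.int64(120)), (np.int64(533), np.int64(-77), np.int64(107)), (np.int64(527), np.int64(-78), np.int64(108)), (np.int64(532), np.int64(-144), np.int64(75)), (np.int64(526), np.int64(-145), np.int64(77))]
164 [(np.int64(541), np.int64(-67), np.int64(105)), (np.int64(534), np.int64(-66), np.int64(107)), (np.int64(533), np.int64(-78), np.int64(102)), (np.int64(527), np.int64(-79), np.int64(103)), (np.int64(570), np.int64(-233), np.int64(17)),
[... 1893 characters left out ...]
, (np.int64(553), np.int64(-140), np.int64(31)), (np.int64(531), np.int64(-148), np.int64(35)), (np.int64(526), np.int64(-154), np.int64(33))]
180 [(np.int64(570), np.int64(-131), np.int64(25)), (np.int64(564), np.int64(-134), np.int64(26)), (np.int64(558), np.int64(-135), np.int64(27)), (np.int64(551), np.int64(-136), np.int64(29)), (np.int64(529), np.int64(-144), np.int64(32)), (np.int64(524), np.int64(-149), np.int64(31))]
69 [[527.0, -80.0, 72.0], [530.0, -77.0, 76.0], [533.0, -74.0, 83.0], [542.0, -70.0, 87.0], [547.0, -67.0, 90.0]]
77 [[526.0, -153.0, 73.0], [529.0, -149.0, 76.0], [536.0, -147.0, 82.0], [543.0, -146.0, 87.0], [547.0, -145.0, 90.0]]
[ 0.53775442 -0.11485993  0.06644914]
```

>>> jog_arm(plan=[{"translation": [0, 0, -0.8], "yaw": 0}, {"translation": [0, 0, -0.6], "yaw": 0}, {"translation": [0, 0, -0.3], "yaw": 0}, {"translation": [0, 0, -0.3], "yaw": 0}, {"translation": [0, 0, 0], "yaw": 0}])

```text
time: 2.78
tool_pos: [0.5381, -0.1149, 0.0163]
ee_rot: [1.0, -0.014, 0.0, 0.0]
contact_force: [-1.4, -1.8, 3.2]
grip_width: 0.749
grip_force: 1.8
```

```bash
python3 - <<'E'
from h import *
im,d=look('side','2')
cv2.imwrite('pics/s2.png',cv2.resize(im[110:230,225:375,::-1],(750,600),interpolation=cv2.INTER_CUBIC))
X=cloud('side',d)*1000;Q=X.reshape(-1,3)
h=cv2.cvtColor(im,cv2.COLOR_RGB2HSV);m=((h[...,0]<6)|(h[...,0]>174))&(h[...,1]>150)&(h[...,2]>60);m[:,:270]=0;m[:155]=0;m[200:]=0;m[:,360:]=0
P=X[m];P=P[(P[:,2]<50)&(P[:,1]<-120)];A=np.c_[P[:,:2],np.ones(len(P))];print('pad plane slope y',np.linalg.lstsq(A,P[:,2],rcond=None)[0],np.median(P,0))
s=bot.get_state();print(s['tool_pos'],s['contact_force'])
E
```

```text
pad plane slope y [-4.82791743e-03  1.80995414e-02  2.92621314e+01] [ 562.14313474 -149.15562605   23.50395457]
[ 0.53817866 -0.11500794  0.01690155] [-2.98723557 -1.00157622  4.36112402]
```

View pics/s2.png

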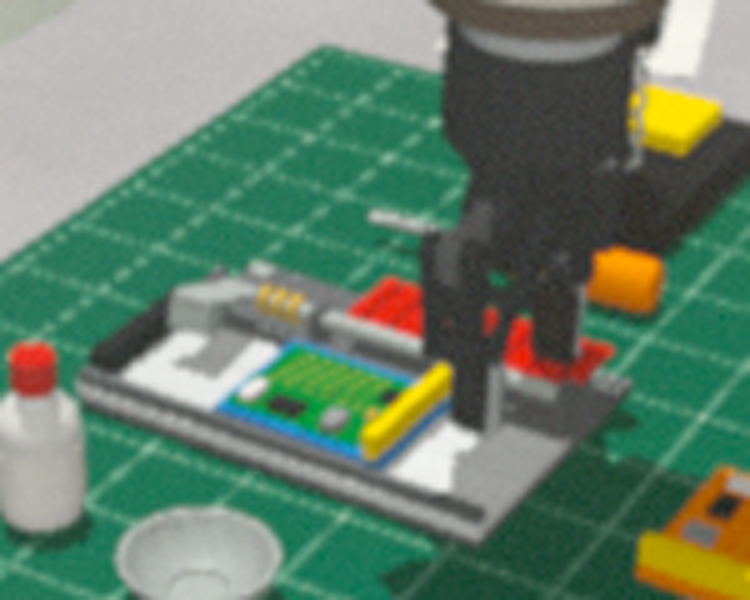

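The pad is level (joint about 0.35), the jaw is lifted, and both tips are in place at crop (475,425) and (555,365). Now I push.

>>> jog_arm(plan=[{"translation": [0.3, -0.008, 0], "yaw": 0}, {"translation": [0.3, -0.008, 0], "yaw": 0}, {"translation": [0.2, -0.006, 0], "yaw": 0}, {"translation": [0.2, -0.006, 0], "yaw": 0}, {"translation": [0.2, -0.006, 0], "yaw": 0}])

```text
time: 3.25
tool_pos: [0.5685, -0.1156, 0.0165]
ee_rot: [1.0, -0.014, -0.0, -0.0]
contact_force: [-4.3, 0.3, 5.1]
grip_width: 0.75
grip_force: 2.8
```

>>> jog_arm(plan=[{"translation": [0.2, -0.005, 0], "yaw": 0}, {"translation": [0.2, -0.005, 0], "yaw": 0}, {"translation": [0.2, -0.005, 0], "yaw": 0}, {"translation": [0.2, -0.005, 0], "yaw": 0}, {"translation": [0.2, -0.005, 0], "yaw": 0}])

```text
time: 3.67
tool_pos: [0.5933, -0.1162, 0.0163]
ee_rot: [1.0, -0.014, -0.0, -0.0]
contact_force: [-3.5, 0.5, 5.6]
grip_width: 0.746
grip_force: 2.9
```

```bash
cat > m.py <<'E'
from h import *
import sys
im,d=look('side',sys.argv[1]);X=cloud('side',d)*1000
h=cv2.cvtColor(im,cv2.COLOR_RGB2HSV);H,S,V=h[...,0],h[...,1],h[...,2]
b=(H>22)&(H<33)&(S>150)&(V>120)&(X[...,2]>15)&(X[...,2]<42)&(X[...,0]>540)&(X[...,0]<660)&(X[...,1]>-112)&(X[...,1]<-35)
print('bar',b.sum(),np.round(np.percentile(X[b],[5,50,95],axis=0),1).tolist())
m=((H<6)|(H>174))&(S>150)&(V>60);P=X[m];P=P[(P[:,2]<50)&(P[:,1]<-125)&(P[:,1]>-180)&(P[:,0]>500)]
print('pad slope',np.linalg.lstsq(np.c_[P[:,:2],np.ones(len(P))],P[:,2],rcond=None)[0])
s=bot.get_state();print(s['time'],s['tool_pos'],s['contact_force'])
cv2.imwrite('pics/s%s.png'%sys.argv[1],cv2.resize(im[110:230,225:375,::-1],(750,600),interpolation=cv2.INTER_CUBIC))
E
python3 m.py 3
```

```text
bar 84 [[605.3, -80.8, 21.8], [607.2, -62.7, 30.0], [622.0, -42.6, 34.4]]
pad slope [5.99430506e-03 1.08804383e-02 2.17132170e+01]
3.7167 [ 0.5940856  -0.11624877  0.01630901] [-0.88191207  0.79338381  4.50448603]
```

View pics/s3.png

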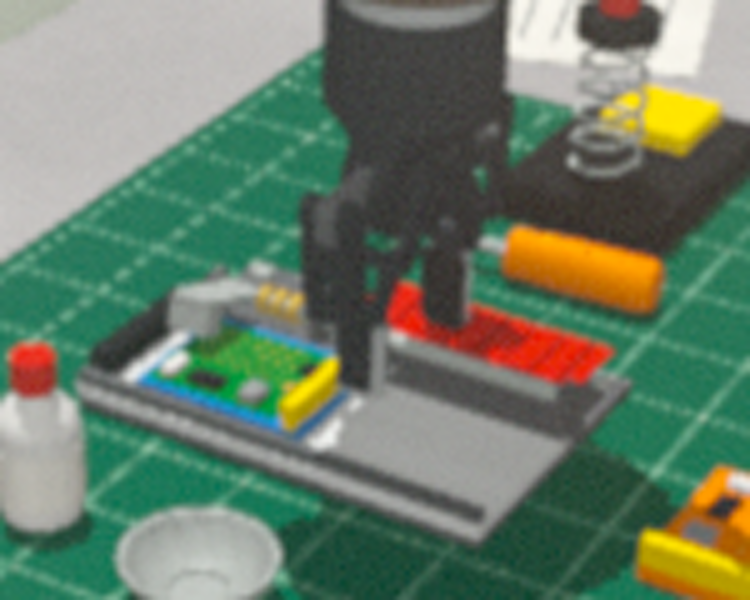

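The carrier is moving straight beneath the lifted jaw, with the bar at crop (310,395). About 14 mm of travel remains, so I push on gently until the force rises.

>>> jog_arm(plan=[{"translation": [0.12, -0.003, 0], "yaw": 0}, {"translation": [0.12, -0.003, 0], "yaw": 0}, {"translation": [0.12, -0.003, 0], "yaw": 0}, {"translation": [0.08, -0.002, 0], "yaw": 0}, {"translation": [0.04, -0.001, 0], "yaw": 0}])

```text
time: 4.13
tool_pos: [0.6051, -0.1165, 0.0162]
ee_rot: [1.0, -0.014, 0.0, -0.0]
contact_force: [-3.7, -0.1, 4.2]
grip_width: 0.753
grip_force: 2.6
```

>>> jog_arm(plan=[{"translation": [0.04, 0, 0], "yaw": 0}, {"translation": [0.04, 0, 0], "yaw": 0}])

```text
time: 4.3
tool_pos: [0.6069, -0.1165, 0.0162]
ee_rot: [1.0, -0.014, -0.0, -0.0]
contact_force: [-3.2, 0.9, 4.5]
grip_width: 0.751
grip_force: 2.4
```

>>> jog_arm(plan=[{"translation": [0.04, 0, 0], "yaw": 0}, {"translation": [0, 0, 0], "yaw": 0}])

```text
time: 4.47
tool_pos: [0.608, -0.1165, 0.0163]
ee_rot: [1.0, -0.014, 0.0, -0.0]
contact_force: [-4.5, 0.4, 3.9]
grip_width: 0.749
grip_force: 3.3
```

Not against the stop yet; I continue in 1 mm steps.

>>> jog_arm(plan=[{"translation": [0.04, 0, 0], "yaw": 0}, {"translation": [0, 0, 0], "yaw": 0}])

```text
time: 4.63
tool_pos: [0.6082, -0.1164, 0.0162]
ee_rot: [1.0, -0.014, -0.001, -0.0]
contact_force: [-11.3, 0.1, 6.9]
grip_width: 0.748
grip_force: 7.1
```

>>> jog_arm(plan=[{"translation": [0.04, 0, 0], "yaw": 0}, {"translation": [0, 0, 0], "yaw": 0}])

```text
time: 4.8
tool_pos: [0.6084, -0.1163, 0.016]
ee_rot: [1.0, -0.014, -0.002, -0.0]
contact_force: [-18.0, 0.1, 11.4]
grip_width: 0.751
grip_force: 10.8
```

>>> jog_arm(plan=[{"translation": [0.04, 0, 0], "yaw": 0}, {"translation": [0, 0, 0], "yaw": 0}])

```text
time: 4.97
tool_pos: [0.6085, -0.1163, 0.0159]
ee_rot: [1.0, -0.014, -0.003, -0.0]
contact_force: [-25.7, 1.4, 15.8]
grip_width: 0.748
grip_force: 14.6
```

```bash
python3 m.py 4
```

```text
bar 82 [[619.6, -83.1, 22.1], [622.3, -62.0, 29.7], [637.5, -43.4, 33.8]]
pad slope [3.69594324e-03 3.02948219e-02 2.56389195e+01]
5.0167 [ 0.60855689 -0.11622676  0.01594894] [-25.28346156   0.77465846  15.71293144]
```

The carrier is hard against the stop: the force climbed to 25 N and the TCP stalled at 0.6085. I back off the bar first, then lift straight up.

>>> jog_arm(plan=[{"translation": [-0.15, 0, 0], "yaw": 0}, {"translation": [-0.15, 0, 0], "yaw": 0}, {"translation": [-0.1, 0, 0], "yaw": 0}, {"translation": [0, 0, 0], "yaw": 0}])

```text
time: 5.35
tool_pos: [0.6009, -0.1166, 0.0165]
ee_rot: [1.0, -0.014, 0.0, 0.0]
contact_force: [0.1, 0.1, 3.8]
grip_width: 0.749
grip_force: 1.8
```

>>> jog_arm(plan=[{"translation": [0, 0, 0.2], "yaw": 0}, {"translation": [0, 0, 0.3], "yaw": 0}, {"translation": [0, 0, 0.5], "yaw": 0}, {"translation": [0, 0, 1], "yaw": 0}, {"translation": [0, 0, 1], "yaw": 0}])

```text
time: 5.77
tool_pos: [0.6004, -0.1163, 0.0925]
ee_rot: [1.0, -0.014, -0.001, -0.0]
contact_force: [0.1, -0.9, 0.2]
grip_width: 0.749
grip_force: 0.0
```

>>> jog_arm(plan=[{"translation": [0, 0, 1], "yaw": 0}, {"translation": [0, 0, 1], "yaw": 0}, {"translation": [0, 0, 1], "yaw": 0}, {"translation": [0, 0, 0], "yaw": 0}, {"translation": [0, 0, 0], "yaw": 0}])

```text
time: 6.18
tool_pos: [0.6014, -0.1166, 0.1685]
ee_rot: [1.0, -0.014, 0.001, 0.0]
contact_force: [-0.4, 0.4, -1.2]
grip_width: 0.746
grip_force: 0.0
```

```bash
python3 m.py 5
```

```text
bar 122 [[619.8, -101.7, 22.8], [621.6, -71.7, 30.5], [636.3, -42.6, 33.7]]
pad slope [-4.31333846e-03 -1.39635428e-01  9.40267876e+00]
6.2333 [ 0.60084777 -0.11645843  0.16695203] [ 0.44235867 -0.31556172 -0.50177694]
```

View pics/s5.png

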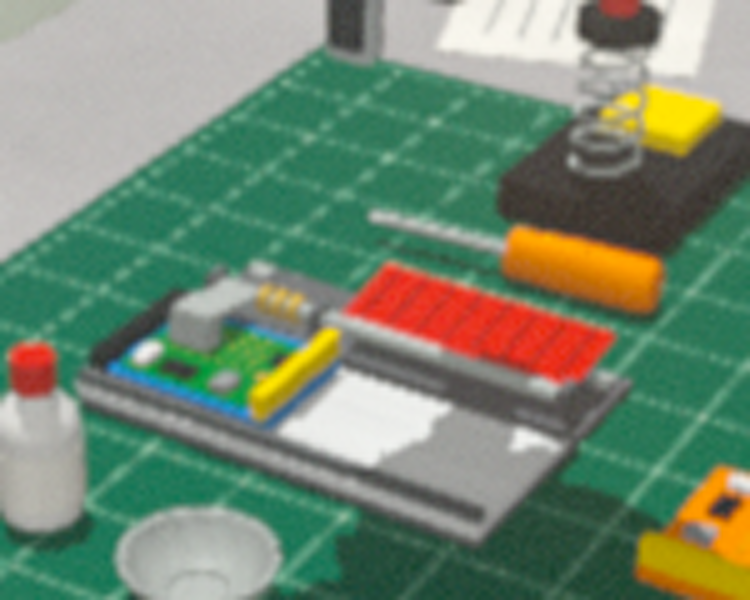

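The carrier is home against the stop, with the bar at crop (297,372). The clip has sprung down onto the board at crop (200,320), with the pad slope of 0.14 matching a joint angle of about 0.2. The arm is clear.

```bash
python3 -c "
from workcell import bot
print(bot.finish_job())"
```

```text
the job is handed in; nothing more can be done
None
```

The carrier is fully home against the end stop with the released clip clamping the board, the arm is clear, and I handed the job in at about 6 s; no verdict was returned.

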